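Chock the stone roller, then free its left-hand clamp

ROBOT

A 7-joint arm with a two-finger parallel gripper is mounted at the origin on the work surface. World frame = base frame: x ahead of the robot, y to its left, z up, the work surface at z = 0. Lengths are in m, angles in rad, forces in N, time in s.
With the tool pointing down it reaches from about 0.425 to 0.875 m from the base axis. Payload 4.7 kg.
Tool frame: the origin (TCP) lies at the very end of the fingers, on their centre line; the grasp point (between the pads) lies ctrl.pinch_z behind it (ctrl.pinch_z is the distance from the TCP to the grasp point, in m); x points along the fingers, y is the direction in which the jaws open and shut, and the axes are right-handed (so a half turn about x gives the same grasp; the last joint's range is limited). The gripper opens to 87 mm and grips with 3 to 60 N. Pads are 19 mm wide; open, the fingers measure 117 mm over their backs; the gripper's body (75 mm by 190 mm) begins 51 mm behind the grasp point.
Start: joints at [-1.332, 0.321, -0.07, 1.45, 0.023, 1.371, -0.057], TCP at [0.145, 0.634, 0.223] pointing down, gripper open.
Joint ranges: [-2.86, 2.86], [-0.3, 2.09], [-1.38, 1.24], [0.06, 2.45], [-1.56, 4.7], [0.09, 2.05], [-2.69, 2.69]. Speed limits (rad/s): [2.57, 2.57, 3.14, 3.14, 3.14, 3.14, 3.14].

INTERFACE

Orientations are given as a rotation vector (axis times angle).
In Python, from bench import get_state, get_image, camera_info, order, ctrl gives the robot as it stands.
- The arm moves only by the tool jog_arm, never from a script. Its arguments are lists of equal length, an entry for each row: "claw": the finger opening in mm, from 0 to 87; "xyz": the shift along the tool's x, y, z in mm, a list of three; "roll": the turn about the tool's x in degrees. In form: {"claw": [claw, ...], "xyz": [[tx, ty, tz], ...], "roll": [roll, ...]}. A call has 1 to 5 rows; each row is the pose to reach, as a shift and turn from the pose measured when the call began, along the tool's axes at that moment; what a row does not reach only later rows make up. A row lasts 1/10 s, in which the tool goes at most 50 mm and 8.59 degrees, less where a joint would pass 70% of its speed; a pose out of reach is approached as far as the arm can. A call with a gripper value outside its range is refused whole. The fingers move at their own pace and stop on an object; "force" is the grip in N (left out, the last holds). Time passes only in rows, so rows that repeat a pose let the fingers close. It gives the time, the measured TCP pose, the force and the opening at its end, in the units of the state.
- get_state(): the state, without advancing time (a new reading comes with each control period).
- get_image(name): name is "scene" or "top"; returns (picture, depth): 420x560x3 uint8, red, green, blue; 420x560 float32, m along the optical axis (not along the pixel's ray), 0 where there is no reading.
- camera_info(name): a dict with "intrinsics" (3x3 intrinsics, pixels), "rvec" (rotation vector, rad) and "tvec" (3), from world to camera coordinates, as OpenCV has them. Camera axes: x right, y down, z forward; pixel columns grow to the right and rows downward; lengths in m; the calibration is good to about 2 mm. A picture is of the moment at which its call begins. camera_info takes no time and is no camera call.
- order.close_job(): hands the job in, once; it reports no verdict.
The state is a dict: "time": time; "joint_positions": joint angles; "qd": joint speeds; "joint_torque": joint torques, N m; "position": TCP position; "tool_rot": TCP orientation; "ft_force": force on the tool from outside, world axes, zero at the start; "torque": the same for the moment, N m; "grip_width": opening from 0.0 (shut) to 1.0 (fully open).
Only numpy, scipy, OpenCV 4.12 (cv2) and the standard library are available. Lean on these libraries where they do the work, as an engineer would, in place of code of your own. Each camera call takes 0.05 s, during which the arm holds its last target. There are 200 camera calls.

TASK

The spice mill's stone roller lies on a sloping bed and would roll off as soon as its clamp is loosened. First lay the wooden wedge on the bed, nose snug under the downhill side of the roller and square to it, and let go of it; then unscrew the T-handle clamp all the way up to its stop - it has a left-hand thread, so it loosens clockwise seen from above. The roller must stay where it is, held by the wedge, and everything else on the table must be left alone.

Things in the scene. Friction and masses are not known exactly. Their poses are not given: they have to be found in the camera images.
- mill: Small opened roller mill, grey paint and bare steel, fixed to the table. Origin on the table below the middle of its bridge; z up, -y points downhill. Its bare steel bed is a flat plate 120 mm wide (x) from y = -160 to +75 mm, without lips; its top is 45 mm high at y = 0 and rises 6 degrees towards +y.
- mill_bed (a point): Point on the bed's top where the roller touches it as built: mill frame (0, 3, 45) mm; the roller's play may carry it up to 4 mm downhill (-y) of this. Axes as the mill's.
- bridge_top (a point): Middle of the top of the bridge over the roller, mill frame (0, 0, 172) mm: a crossbar 180 mm long (x), 30 mm wide (y), 22 mm high, on two posts 20 x 36 mm at x = -80 and +80 mm. Axes as the mill's.
- roller: Grey stone roller, a loose cylinder 64 mm in diameter, 80 mm long, about 0.7 kg. Origin: its centre; body x is its axis, which lies along the mill's x. Centre at about mill (0, 0, 77) mm. A steel saddle on the clamp screw hugs its top and keeps it from rolling off.
- chock: Loose wedge of pale wood, 36 mm wide (x), 100 mm long (y), 40 mm high, 0.16 kg. Origin: middle of its underside, z up. From y = -50 to +12 mm a plain block 40 mm high, good to grip across its 36 mm width; then a face falls at 40 degrees to a blunt nose 4 mm high at y = +50 mm. It stays on the bed where it is left.
- chock_nose (a point): Lower edge of the wedge's nose, mid width: chock frame (0, 50, 0) mm, axes as the chock's. When the wedge is square and its face touches the roller, the nose lies 16 mm downhill of the roller's line of contact with the bed.
- clamp_grip (a point): Middle of the clamp's steel T-bar, 64 mm long (point x), 12 mm thick (point y), 24 mm high, on the vertical axis over the middle of the bridge; 212 mm above the table when fully down, 230 mm fully up. 28 mm or more are free between bar and crossbar, apart from a 16 mm thick stem. A gripper opened past 75 mm can turn freely about the bar.
- clamp_screw (a joint): Turn of the T-bar, rad: 0 = fully down, 5.2 = upper stop; grows clockwise seen from above, which loosens (left-hand thread). Coarse thread: bar and saddle rise 3.46 mm per rad, 18 mm in all. Stays where it is left; turning takes about 0.12 N m. Starts between 0 and 0.6. The roller is let go well before the stop.
- block: Bystander: plain rectangular block of the same pale wood, 40 x 85 x 38 mm, not the wedge. Origin under its centre.
- tin: Bystander: upright tin, 70 mm in diameter, 90 mm high. Origin under its centre.
- jar: Bystander: upright jar, 76 mm in diameter, 120 mm high. Origin under its centre.
- cup: Bystander: white plastic cup, 80 mm across, 100 mm high. Origin under its centre.
- dish: Bystander: small steel bowl, 110 mm across, 30 mm high. Origin under its centre.
Mind the look-alikes: they are no part of the job. What is shaped like the chock but orange or red is not meant.

How it is judged:
On the way, in this order (a step that is already met when the one before it is completed fails the run):
1. clamp still below 1.0 rad, the wedge lies let go on the bed: nose within 8 mm of snug downhill of the roller, 20 mm of its middle, 0.2 rad of square (y of chock_nose in the frame of mill_bed between -0.0262 and -0.006 m and x of chock_nose in the frame of mill_bed between -0.02 and 0.02 m and z of chock_nose in the frame of mill_bed below 0.004 m and angle between chock's own z axis and vertical below 0.18 rad and angle between the x axis of chock and the x axis of mill, either way round below 0.2 rad and value of joint clamp_screw below 1 rad and contact force between the fingers and chock below 0.2 N), for 0.2 s.
2. the clamp is unscrewed to its upper stop (past 4.7 rad) (value of joint clamp_screw above 4.7 rad), for 0.1 s.
At the end, for the whole second after the job is handed in: Clamp past 4.7 rad (stop at 5.2); roller at rest within 15 mm of where it started; wedge at rest on the bed, nose within 8 mm of snug, within 20 mm of the middle, within 0.2 rad of square, let go (y of chock_nose in the frame of mill_bed between -0.0262 and -0.006 m and x of chock_nose in the frame of mill_bed between -0.02 and 0.02 m and z of chock_nose in the frame of mill_bed below 0.004 m and angle between chock's own z axis and vertical below 0.18 rad and angle between the x axis of chock and the x axis of mill, either way round below 0.2 rad and value of joint clamp_screw above 4.7 rad and distance of roller from where it was at the start of the episode below 0.015 m and linear speed of each of roller, chock below 0.01 m/s); the robot touches nothing.
It fails at once if the roller gets away (more than 25 mm from its start) (distance of roller from where it was at the start of the episode above 0.025 m).
It fails at once if a bystander is disturbed (moved more than 30 mm) (distance of any of block, tin, jar, cup, dish from where it was at the start of the episode above 0.03 m).
It also fails if it takes over 72 s, if anything falls off the work surface, if the arm or the gripper's body presses on something with over 40 N, if the wrist force passes 120 N, or if a joint passes its speed limit or range.

## Working session

There is one attempt and no reset: what is moved stays moved. The work goes in short steps, Python scripts to look and compute and a tool call to move; the robot and the scene stay as the last step left them, time stands still between calls to the robot, and variables do not carry over. Pictures are saved under pics/ and viewed, about 8 in all and at most 12, crops included, and the job is handed in when it is done.

Besides the shell and the picture viewer there is one more tool, called after ">>>" as name(argument=value, ...), one argument or row to a line, values as JSON. jog_arm: Moves the arm, as the interface text tells. Its arguments: {"type":"object","properties":{"claw":{"type":"array"},"xyz":{"type":"array"},"roll":{"type":"array"},"force":{"type":"number"}},"required":["claw","xyz","roll"]}

```bash
mkdir -p pics; ls
python3 - <<'E'
from bench import *
import numpy as np,cv2
print(get_state(), ctrl.pinch_z)
for n in("scene","top"):
    im,d=get_image(n); cv2.imwrite(f"pics/{n}0.png",im[:,:,::-1]); np.savez(f"{n}0.npz",im=im,d=d)
    c=camera_info(n);R=cv2.Rodrigues(np.array(c["rvec"]))[0];print(n,c["intrinsics"],(-R.T@np.array(c["tvec"])),R.round(3).tolist())
E
```

```text
pics
{'time': 0.0, 'joint_positions': array([-1.33191171,  0.32183786, -0.07008865,  1.45167171,  0.02261145,
        1.37077088, -0.05686701]), 'qd': array([ 0.0006337 , -0.00087999, -0.00218015, -0.0013738 , -0.00049458,
        0.00091056,  0.00065121]), 'joint_torque': array([-1.99664532e-05, -4.91283381e+01, -4.04036539e-01, -3.12524128e+01,
       -6.41645584e-02,  4.36808739e-02,  1.55156176e-04]), 'position': array([0.14481136, 0.63310572, 0.22145353]), 'tool_rot': array([ 0.17493334,  1.56369307, -0.17791932]), 'ft_force': array([-0.33504872, -0.02868163,  0.5073318 ]), 'torque': array([0.02034121, 0.00425337, 0.01852177]), 'grip_width': 0.9985870384590595} 0.0187
scene [[535.02978639   0.         276.79129754]
 [  0.         535.02978639 213.23576809]
 [  0.           0.           1.        ]] [ 1.24788333 -0.23539645  1.08359038] [[0.286, 0.958, -0.014], [0.714, -0.223, -0.664], [-0.639, 0.179, -0.748]]
top [[479.26428711   0.         277.76565448]
 [  0.         479.26428711 210.15264678]
 [  0.           0.           1.        ]] [ 0.29509168 -0.04440624  1.52526617] [[-0.01, -1.0, -0.023], [-0.995, 0.013, -0.103], [0.104, 0.022, -0.994]]
```

```bash
sleep 1; python3 -c "
import cv2,numpy as np
a=cv2.imread('pics/top0.png');b=cv2.imread('pics/scene0.png')
print(a.shape)"
```

```text
(420, 560, 3)
```

View pics/top0.png

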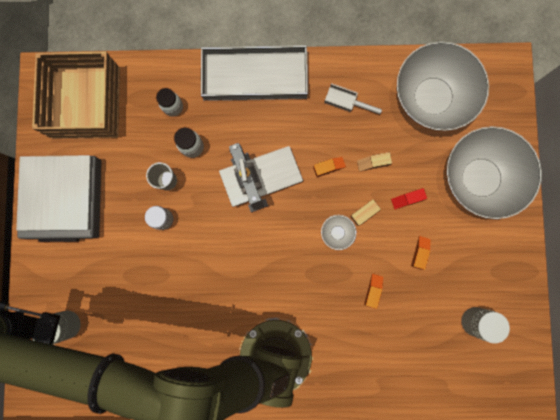

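View pics/scene0.png

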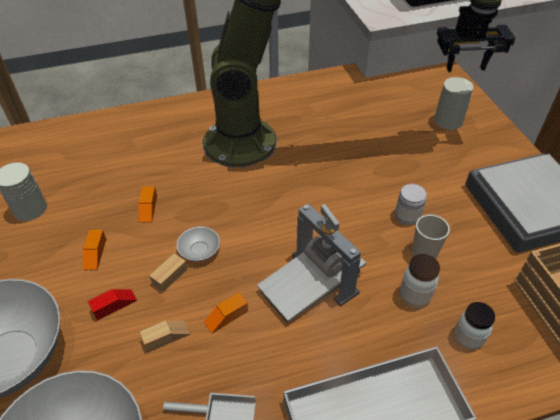

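```bash
cat > h.py <<'E'
from bench import *
import numpy as np,cv2
def cloud(n,d):
    c=camera_info(n);K=c["intrinsics"];K=np.array(K);R=cv2.Rodrigues(np.array(c["rvec"]))[0]
    v,u=np.mgrid[:420,:560]
    p=np.stack([(u-K[0,2])/K[0,0]*d,(v-K[1,2])/K[1,1]*d,d],-1)-np.array(c["tvec"]).ravel()
    p=p@R; p[d==0]=np.nan; return p
def rect(q):
    (c,s,a)=cv2.minAreaRect((q[:,:2]*1000).astype(np.float32)); return np.round(c,1),np.round(s,1),round(a,1)
E
python3 - <<'E'
from h import *
T=np.load("top0.npz");S=np.load("scene0.npz")
t=cv2.resize(T["im"][120:260,200:440],(720,420),interpolation=3)
s=cv2.resize(S["im"][180:360,100:380],(720,463),interpolation=3)
cv2.imwrite("pics/z.png",np.vstack([t[:,:,::-1],s[:,:,::-1]])[:, :])
i=cv2.imread("pics/z.png");cv2.imwrite("pics/z.png",cv2.resize(i,(489,600),interpolation=3))
for n,D,boxes in(("top",T,{"A":(355,145,395,175),"B":(350,198,384,226),"mill":(205,130,315,220)}),("scene",S,{"A":(130,310,195,355),"B":(145,245,195,290),"mill":(250,195,370,325)})):
    P=cloud(n,D["d"])
    for k,(a,b,c,d) in boxes.items():
        q=P[b:d,a:c].reshape(-1,3);q=q[np.isfinite(q[:,2])]
        if k=="mill":
            for lo,hi in((.02,.08),(.16,.182),(.19,.26)):
                r=q[(q[:,2]>lo)&(q[:,2]<hi)]
                if len(r)>3:print(n,k,lo,len(r),np.percentile(r[:,2],[5,50,95]).round(3),r.mean(0).round(4),rect(r))
        else:
            r=q[q[:,2]>.012];print(n,k,len(r),r[:,2].max().round(4),rect(r)); r=q[q[:,2]>.034];print("  top",len(r),rect(r) if len(r)>2 else 0)
E
```

```text
top A 372 0.0479 (array([ 602.3, -318.5]), array([37.5, 95.8]), 11.2)
  top 229 (array([ 605.3, -333.6]), array([37.5, 65. ]), 11.2)
top B 388 0.0454 (array([ 439.5, -282. ]), array([86.2, 83.6]), 84.1)
  top 320 (array([ 436.5, -278.5]), array([39.5, 98.3]), 36.0)
top mill 0.02 2189 [0.027 0.038 0.054] [0.5605 0.0301 0.0395] (array([570.6,  29.1]), array([170.3, 285.2]), 32.3)
top mill 0.16 530 [0.167 0.172 0.178] [0.5416 0.0801 0.1724] (array([544.3,  81.4]), array([180.7,  29.9]), 20.3)
top mill 0.19 117 [0.211 0.224 0.228] [0.5433 0.0807 0.2222] (array([543.9,  81.3]), array([62.3, 15.4]), 5.5)
scene A 789 0.0445 (array([ 606.3, -324.3]), array([40.7, 93.5]), 12.0)
  top 450 (array([ 609.1, -337.5]), array([40.4, 66.3]), 12.4)
scene B 820 0.0437 (array([ 423.7, -274.9]), array([ 68.8, 129.2]), 30.6)
  top 442 (array([ 443.7, -286.9]), array([41. , 86.2]), 34.6)
scene mill 0.02 3541 [0.026 0.035 0.07 ] [0.5808 0.0114 0.0382] (array([576.3,  33.4]), array([183.9, 232.3]), 32.8)
scene mill 0.16 949 [0.163 0.17  0.177] [0.5553 0.0769 0.1702] (array([548.3,  76.4]), array([182.9,  35. ]), 20.4)
scene mill 0.19 255 [0.198 0.219 0.225] [0.5523 0.076  0.2157] (array([548.5,  76.9]), array([64.9, 15.1]), 9.1)
```

View pics/z.png

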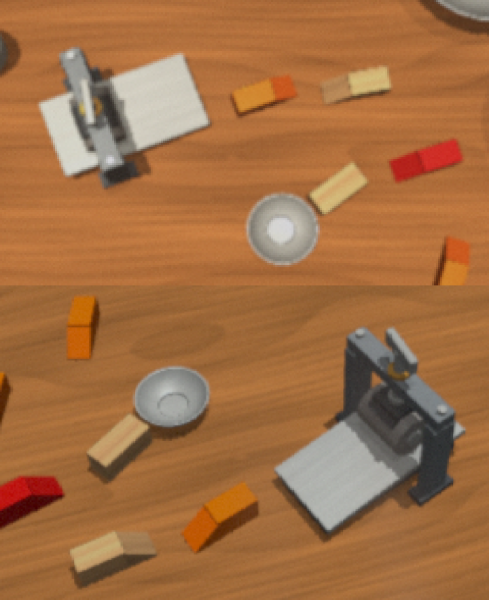

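```bash
cat >> h.py <<'E'
def plan(x,y,z,yaw):
    """shift in tool axes (mm) and roll (deg) to TCP target; yaw = world angle of tool y mod 180"""
    s=get_state();R=cv2.Rodrigues(s["tool_rot"])[0];d=np.array([x,y,z])/1000-s["position"]
    ty=np.degrees(np.arctan2(R[1,1],R[0,1]))
    r=-((yaw-ty+90)%180-90)
    print("t",s["time"],"pos",(s["position"]*1e3).round(1),"axes",R.round(3).tolist(),"tooly",ty.round(1),"shift",(R.T@d*1e3).round(1),"roll",r.round(1),"j",s["joint_positions"].round(2),"F",s["ft_force"].round(1),s["torque"].round(2),"grip",round(s["grip_width"]*87,1))
E
python3 - <<'E'
from h import *
plan(612,-344,150,11.4)
E
```

```text
t 0.1 pos [144.8 633.2 221.6] axes [[-0.0, 0.223, 0.975], [-0.002, 0.975, -0.223], [-1.0, -0.002, 0.0]] tooly 77.1 shift [  73.1 -848.3  673.2] roll 65.7 j [-1.33  0.32 -0.07  1.45  0.02  1.37 -0.06] F [-0.1 -0.7 -0.5] [-0.01  0.   -0.  ] grip 87.2
```

>>> jog_arm(
  claw=[70, 70, 70, 70, 70],
  xyz=[
    [-50, 0, 0],
    [-80, -30, 40],
    [-80, -65, 80],
    [-80, -95, 120],
    [-80, -125, 160],
  ],
  roll=[0, 0, 0, 0, 0],
  force=15,
)

```text
time: 0.6
position: [0.2671, 0.482, 0.3018]
tool_rot: [0.175, 1.564, -0.177]
ft_force: [0.9, 0.8, 0.7]
grip_width: 0.811
```

>>> jog_arm(
  claw=[70, 70, 70, 70, 70],
  xyz=[
    [0, -32, 38],
    [0, -64, 76],
    [0, -96, 115],
    [0, -128, 153],
    [0, -160, 190],
  ],
  roll=[0, 0, 0, 0, 0],
)

```text
time: 1.1
position: [0.4174, 0.282, 0.3018]
tool_rot: [0.175, 1.564, -0.177]
ft_force: [1.2, 1.3, -0.4]
grip_width: 0.808
```

>>> jog_arm(
  claw=[70, 70, 70, 70, 70],
  xyz=[
    [0, -40, 25],
    [0, -85, 45],
    [0, -130, 60],
    [0, -175, 75],
    [0, -220, 90],
  ],
  roll=[0, 0, 0, 0, 0],
)

```text
time: 1.6
position: [0.4559, 0.0455, 0.3019]
tool_rot: [0.175, 1.564, -0.177]
ft_force: [1.1, -0.7, -0.4]
grip_width: 0.803
```

```bash
python3 -c "
from h import *
plan(612,-344,150,11.4)"
```

```text
t 1.6 pos [455.9  45.5 301.9] axes [[-0.001, 0.222, 0.975], [-0.001, 0.975, -0.222], [-1.0, -0.001, -0.0]] tooly 77.2 shift [ 152.2 -344.8  238.8] roll 65.8 j [-0.7  -0.15  0.49  1.79  0.07  1.49  1.12] F [ 1.1 -0.7 -0.4] [ 0.05 -0.06 -0.05] grip 69.9
```

>>> jog_arm(
  claw=[70, 70, 70, 70, 70],
  xyz=[
    [0, -40, 28],
    [0, -80, 56],
    [0, -120, 84],
    [0, -160, 112],
    [0, -200, 140],
  ],
  roll=[8, 16, 24, 32, 40],
)

```text
time: 2.1
position: [0.5483, -0.1823, 0.3021]
tool_rot: [0.723, 1.447, -0.724]
ft_force: [0.6, 0.3, 0.1]
grip_width: 0.807
```

```bash
python3 -c "
from h import *
plan(612,-344,150,11.4)"
```

```text
t 2.1 pos [ 548.3 -182.3  302.1] axes [[-0.0, 0.8, 0.6], [-0.001, 0.6, -0.8], [-1.0, -0.0, 0.001]] tooly 36.9 shift [152.2 -46.  167.5] roll 25.5 j [-0.42  0.17  0.8   1.54 -0.12  1.49  1.02] F [0.6 0.3 0.1] [-0.07 -0.03  0.05] grip 70.2
```

>>> jog_arm(
  claw=[70, 70, 70, 70, 70],
  xyz=[
    [30, -12, 42],
    [60, -24, 85],
    [95, -36, 125],
    [125, -46, 168],
    [150, -47, 168],
  ],
  roll=[8, 16, 24, 25.5, 25.5],
)

```text
time: 2.6
position: [0.611, -0.3498, 0.1503]
tool_rot: [1.061, 1.293, -1.068]
ft_force: [0.2, -0.2, -0.3]
grip_width: 0.803
```

Run:
```python
from h import *
plan(609,-346,9,11.4)
im,d=get_image("top");P=cloud("top",d);im2,d2=get_image("scene")
a=cv2.resize(im[110:230,310:450],(560,480),interpolation=3);b=cv2.resize(im2[270:380,100:240],(560,440),interpolation=3)
cv2.imwrite("pics/g1.png",cv2.resize(np.vstack([a,b]),(365,600))[:,:,::-1])
```

```text
t 2.6 pos [ 611.  -349.8  150.3] axes [[-0.001, 0.981, 0.193], [-0.004, 0.193, -0.981], [-1.0, -0.002, 0.004]] tooly 11.1 shift [141.3  -0.9  -4.7] roll -0.3 j [-0.08  0.59  0.83  1.42 -0.43  1.32  0.96] F [ 0.2 -0.2 -0.3] [-0.05  0.05 -0.02] grip 69.9
```

View pics/g1.png

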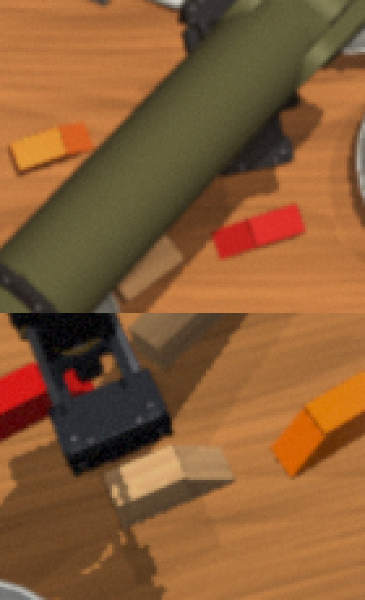

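The gripper hangs over the wedge (its shadow lies on it, scene crop ~ (130,480)); the nose points away to the right, towards the mill. Descending.

>>> jog_arm(
  claw=[70, 70, 70, 70, 70],
  xyz=[
    [30, -1, -5],
    [60, -1, -5],
    [90, -1, -5],
    [120, -1, -5],
    [141, -1, -5],
  ],
  roll=[0, 0, 0, 0, 0],
)

```text
time: 3.2
position: [0.6047, -0.3388, 0.0039]
tool_rot: [1.062, 1.306, -1.068]
ft_force: [0.4, 0.6, 1.2]
grip_width: 0.802
```

>>> jog_arm(
  claw=[25, 25, 25, 25, 25],
  xyz=[
    [0, 0, 0],
    [0, 0, 0],
    [0, 0, 0],
    [0, 0, 0],
    [0, 0, 0],
  ],
  roll=[0, 0, 0, 0, 0],
  force=20,
)

```text
time: 3.7
position: [0.6054, -0.339, 0.0052]
tool_rot: [1.062, 1.305, -1.067]
ft_force: [-0.0, 0.5, 1.4]
grip_width: 0.437
```

>>> jog_arm(
  claw=[25, 25, 25],
  xyz=[
    [0, 0, 0],
    [0, 0, 0],
    [0, 0, 0],
  ],
  roll=[0, 0, 0],
)

```text
time: 4.0
position: [0.6053, -0.3389, 0.0052]
tool_rot: [1.062, 1.305, -1.067]
ft_force: [-0.5, -0.0, -0.0]
grip_width: 0.413
```

>>> jog_arm(
  claw=[25, 25, 25, 25, 25],
  xyz=[
    [-20, 0, 0],
    [-50, 0, 0],
    [-80, 0, 0],
    [-110, 0, 0],
    [-120, 0, 0],
  ],
  roll=[0, 0, 0, 0, 0],
)

```text
time: 4.5
position: [0.6075, -0.3407, 0.1285]
tool_rot: [1.062, 1.3, -1.066]
ft_force: [0.7, -0.8, -1.6]
grip_width: 0.415
```

Run:
```python
from h import *
plan(609,-346,129,11.4)
im,d=get_image("scene");P=cloud("scene",d)
q=P[200:380,60:260]; hsv=cv2.cvtColor(im,cv2.COLOR_RGB2HSV)[200:380,60:260]
cv2.imwrite("pics/g2.png",cv2.resize(im[200:380,60:260],(666,600),interpolation=3)[:,:,::-1])
```

```text
t 4.5 pos [ 607.5 -340.7  128.5] axes [[-0.005, 0.981, 0.195], [0.001, 0.195, -0.981], [-1.0, -0.005, -0.002]] tooly 11.2 shift [-0.5  0.4  5.5] roll -0.2 j [-0.09  0.59  0.82  1.46 -0.44  1.29  0.96] F [ 0.7 -0.8 -1.6] [-0.19  0.   -0.04] grip 36.1
```

View pics/g2.png

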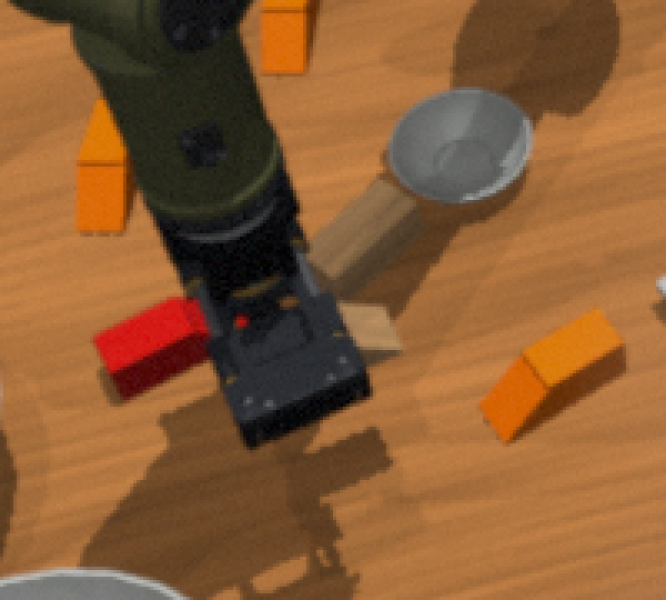

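The wedge is held level, nose to the mill (36 mm opening, nose visible at (370,325)). Carrying it to a stand-off downhill.

>>> jog_arm(
  claw=[25, 25, 25, 25, 25],
  xyz=[
    [0, 12, -40],
    [0, 20, -85],
    [0, 28, -130],
    [0, 34, -175],
    [0, 38, -220],
  ],
  roll=[-3, -6, -9, -9, -9],
)

```text
time: 5.05
position: [0.6008, -0.115, 0.1269]
tool_rot: [0.943, 1.363, -0.948]
ft_force: [0.5, 0.4, -2.2]
grip_width: 0.415
```

```bash
python3 -c "
from h import *
plan(546+.347*130,79-.938*130,70,20.3)"
```

```text
t 5.05 pos [ 600.8 -115.   126.9] axes [[-0.007, 0.938, 0.346], [0.001, 0.346, -0.938], [-1.0, -0.006, -0.004]] tooly 20.3 shift [ 57.   16.2 -70.7] roll -0.0 j [-0.5   0.39  0.81  1.69 -0.3   1.2   0.74] F [ 0.5  0.4 -2.2] [-0.07 -0.02 -0.  ] grip 36.1
```

>>> jog_arm(
  claw=[25, 25, 25, 25, 25],
  xyz=[
    [10, 10, -30],
    [25, 16, -55],
    [40, 16, -70],
    [57, 16, -71],
    [57, 16, -71],
  ],
  roll=[0, 0, 0, 0, 0],
)

```text
time: 5.55
position: [0.588, -0.0428, 0.0664]
tool_rot: [0.94, 1.368, -0.952]
ft_force: [0.6, -0.9, -2.2]
grip_width: 0.416
```

Run:
```python
from h import *
plan(546+.347*95,79-.938*95,50,20.3)
im,d=get_image("scene");P=cloud("scene",d);np.savez("s1.npz",im=im,d=d)
im2,d2=get_image("top");np.savez("t1.npz",im=im2,d=d2)
a=cv2.resize(im[190:340,230:380],(600,600),interpolation=3);cv2.imwrite("pics/p1.png",a[:,:,::-1])
```

```text
t 5.55 pos [588.  -42.8  66.4] axes [[-0.013, 0.938, 0.347], [0.0, 0.347, -0.938], [-1.0, -0.013, -0.005]] tooly 20.3 shift [ 16.6   3.1 -33.8] roll -0.0 j [-0.6   0.41  0.77  1.79 -0.32  1.08  0.63] F [ 0.6 -0.9 -2.2] [-0.12  0.08 -0.02] grip 36.2
```

View pics/p1.png

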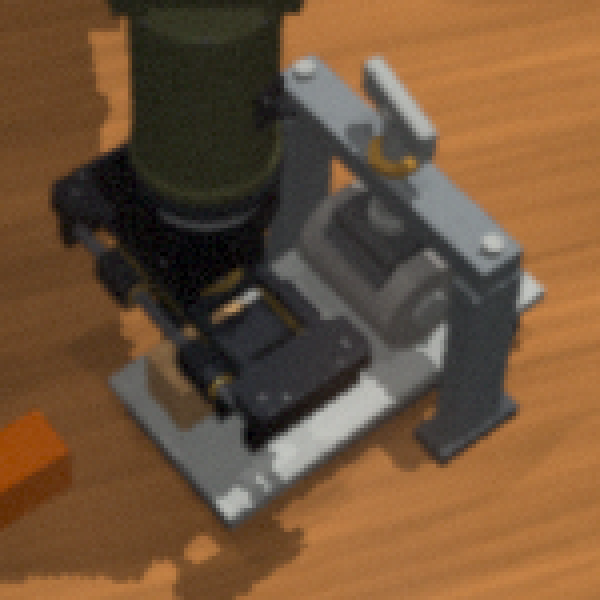

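>>> jog_arm(
  claw=[25, 25, 25, 25, 25],
  xyz=[
    [3, 1, -10],
    [6, 2, -20],
    [10, 3, -28],
    [13, 3, -34],
    [14, 3, -34],
  ],
  roll=[0, 0, 0, 0, 0],
)

```text
time: 6.15
position: [0.5808, -0.01, 0.055]
tool_rot: [0.942, 1.364, -0.95]
ft_force: [0.3, 0.2, -0.8]
grip_width: 0.411
```

Run:
```python
from h import *
plan(546+.347*87,79-.938*87,48.6,20.3)
```

```text
t 6.15 pos [580.8 -10.   55. ] axes [[-0.009, 0.938, 0.346], [0.001, 0.347, -0.938], [-1.0, -0.009, -0.004]] tooly 20.3 shift [ 6.4 -1.7 -8.5] roll -0.0 j [-0.66  0.4   0.76  1.83 -0.31  1.05  0.58] F [ 0.3  0.2 -0.8] [-0.08 -0.03 -0.02] grip 35.7
```

>>> jog_arm(
  claw=[25, 25, 25],
  xyz=[
    [2, -1, 0],
    [4, -1, 0],
    [4, -1, 0],
  ],
  roll=[0, 0, 0],
)

```text
time: 6.45
position: [0.5797, -0.0107, 0.0507]
tool_rot: [0.942, 1.364, -0.951]
ft_force: [-0.3, 0.4, -2.4]
grip_width: 0.412
```

>>> jog_arm(
  claw=[25, 25, 25],
  xyz=[
    [1, 0, 0],
    [2, 0, 0],
    [2, 0, 0],
  ],
  roll=[0, 0, 0],
)

```text
time: 6.75
position: [0.5796, -0.0109, 0.0486]
tool_rot: [0.942, 1.364, -0.951]
ft_force: [-0.1, -0.1, -0.5]
grip_width: 0.409
```

>>> jog_arm(
  claw=[25, 25, 25],
  xyz=[
    [1, 0, 0],
    [2, 0, 0],
    [2, 0, 0],
  ],
  roll=[0, 0, 0],
)

```text
time: 7.05
position: [0.5796, -0.011, 0.0466]
tool_rot: [0.942, 1.364, -0.951]
ft_force: [0.0, -0.4, 0.1]
grip_width: 0.413
```

>>> jog_arm(
  claw=[25, 25, 25],
  xyz=[
    [0, 0, -2],
    [0, 0, -4],
    [0, 0, -4],
  ],
  roll=[0, 0, 0],
)

```text
time: 7.35
position: [0.5784, -0.0071, 0.0469]
tool_rot: [0.942, 1.364, -0.95]
ft_force: [-0.3, -1.2, 1.2]
grip_width: 0.413
```

>>> jog_arm(
  claw=[25, 25, 25],
  xyz=[
    [0, 0, -1],
    [0, 0, -2],
    [0, 0, -2],
  ],
  roll=[0, 0, 0],
)

```text
time: 7.65
position: [0.5779, -0.0052, 0.0471]
tool_rot: [0.942, 1.363, -0.95]
ft_force: [-0.1, -0.7, 0.9]
grip_width: 0.409
```

Run:
```python
from h import *
plan(546+.347*87,79-.938*87,46,20.3)
im,d=get_image("scene");np.savez("s2.npz",im=im,d=d)
a=cv2.resize(im[230:330,250:370],(720,600),interpolation=3);cv2.imwrite("pics/p2.png",a[:,:,::-1])
```

```text
t 7.65 pos [577.9  -5.2  47.1] axes [[-0.009, 0.938, 0.346], [0.0, 0.346, -0.938], [-1.0, -0.008, -0.003]] tooly 20.2 shift [ 1.1 -0.7 -3. ] roll -0.1 j [-0.67  0.4   0.76  1.84 -0.32  1.03  0.57] F [-0.1 -0.7  0.9] [-0.28 -0.08 -0.01] grip 35.6
```

View pics/p2.png

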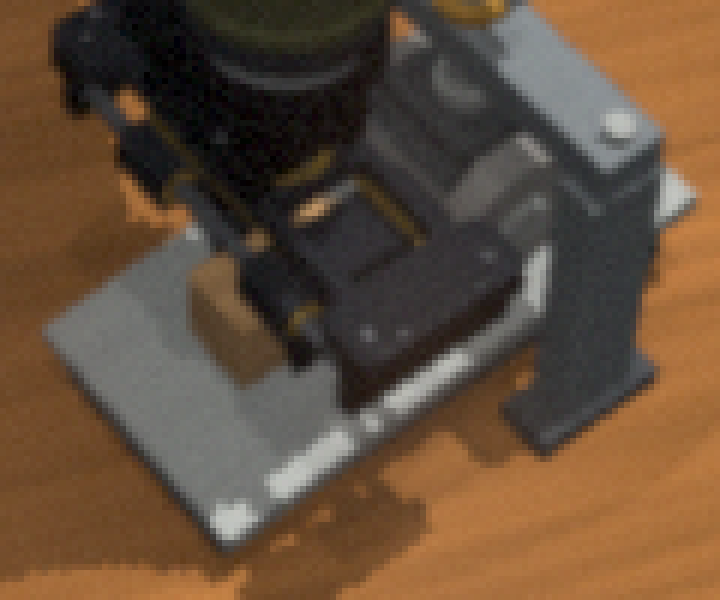

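Wedge lies over the bed behind the roller (back end at (235,320)), square to it; the nose itself is hidden. Feeling forward for contact.

>>> jog_arm(
  claw=[25, 25, 25],
  xyz=[
    [0, 0, -1],
    [0, 0, -2],
    [0, 0, -2],
  ],
  roll=[0, 0, 0],
)

```text
time: 8.0
position: [0.5773, -0.0033, 0.0472]
tool_rot: [0.942, 1.363, -0.95]
ft_force: [0.4, -1.9, 1.3]
grip_width: 0.412
```

>>> jog_arm(
  claw=[25, 25, 25],
  xyz=[
    [0, 0, -1],
    [0, 0, -2],
    [0, 0, -2],
  ],
  roll=[0, 0, 0],
)

```text
time: 8.3
position: [0.5767, -0.0014, 0.0473]
tool_rot: [0.942, 1.363, -0.95]
ft_force: [-0.4, -1.6, 1.5]
grip_width: 0.415
```

>>> jog_arm(
  claw=[25, 25, 25],
  xyz=[
    [0, 0, -1],
    [0, 0, -2],
    [0, 0, -2],
  ],
  roll=[0, 0, 0],
)

```text
time: 8.6
position: [0.5764, -0.0004, 0.0475]
tool_rot: [0.942, 1.362, -0.95]
ft_force: [1.4, -4.7, 1.5]
grip_width: 0.412
```

Contact felt (about 5 N, motion stalled): snug. Lowering the back end with a light grip.

>>> jog_arm(
  claw=[25, 25, 25, 25],
  xyz=[
    [0, 0, 0],
    [2, 0, 0],
    [4, 0, 0],
    [4, 0, 0],
  ],
  roll=[0, 0, 0, 0],
  force=4,
)

```text
time: 9.0
position: [0.5765, 0.0, 0.0431]
tool_rot: [0.942, 1.362, -0.95]
ft_force: [2.3, -1.6, -1.1]
grip_width: 0.415
```

>>> jog_arm(
  claw=[25, 25, 25],
  xyz=[
    [2, 0, 0],
    [3, 0, 0],
    [3, 0, 0],
  ],
  roll=[0, 0, 0],
)

```text
time: 9.3
position: [0.5764, 0.0003, 0.0404]
tool_rot: [0.942, 1.362, -0.95]
ft_force: [-0.1, -1.2, 2.6]
grip_width: 0.417
```

>>> jog_arm(
  claw=[55, 55, 55, 55, 55],
  xyz=[
    [0, 0, 0],
    [0, 0, 0],
    [0, 0, 0],
    [0, 0, 0],
    [-2, 0, 0],
  ],
  roll=[0, 0, 0, 0, 0],
)

```text
time: 9.8
position: [0.5759, 0.0005, 0.042]
tool_rot: [0.942, 1.363, -0.95]
ft_force: [-0.1, -0.4, 0.4]
grip_width: 0.624
```

>>> jog_arm(
  claw=[60, 60, 60, 60, 60],
  xyz=[
    [-15, 0, 0],
    [-40, 0, 5],
    [-80, 0, 20],
    [-130, 0, 50],
    [-180, 0, 90],
  ],
  roll=[0, 0, 0, 0, 0],
)

```text
time: 10.3
position: [0.6042, -0.0708, 0.2075]
tool_rot: [0.942, 1.363, -0.947]
ft_force: [1.5, -0.4, 0.2]
grip_width: 0.689
```

>>> jog_arm(
  claw=[82, 82, 82, 82],
  xyz=[
    [-30, -40, 20],
    [-60, -85, 30],
    [-70, -130, 30],
    [-70, -170, 30],
  ],
  roll=[0, 0, 0, 0],
)

```text
time: 10.7
position: [0.4549, -0.161, 0.281]
tool_rot: [0.945, 1.359, -0.948]
ft_force: [0.1, 0.0, 1.3]
grip_width: 0.917
```

Run:
```python
from h import *
plan(546,79,300,97)
for n,b in(("scene",(250,195,370,325)),("top",(205,130,315,220))):
    im,d=get_image(n);np.savez(n+"3.npz",im=im,d=d);P=cloud(n,d);cv2.imwrite(f"pics/{n}3.png",cv2.resize(im[b[1]:b[3],b[0]:b[2]],None,fx=4.6,fy=4.6,interpolation=3)[:,:,::-1])
    h=cv2.cvtColor(im,cv2.COLOR_RGB2HSV)
    w=(h[...,1]>55)&(h[...,0]<30)&(P[...,2]>.045)&(P[...,2]<.1)
    w[:b[1]]=0;w[b[3]:]=0;w[:,:b[0]]=0;w[:,b[2]:]=0
    q=P[w]
    m=np.stack([(q[:,0]-.546)*.938+(q[:,1]-.079)*.347,-(q[:,0]-.546)*.347+(q[:,1]-.079)*.938,q[:,2]],-1)
    if len(m)>3: print(n,len(m),"millframe min/max",np.percentile(m,[2,98],axis=0).round(4).tolist(),rect(m))
```

```text
t 10.7 pos [ 454.9 -161.   281. ] axes [[-0.003, 0.939, 0.345], [0.0, 0.345, -0.939], [-1.0, -0.003, -0.002]] tooly 20.2 shift [ -19.2  168.2 -193.9] roll -76.8 j [-0.67 -0.14  0.88  1.78  0.11  1.45  0.54] F [0.1 0.  1.3] [-0.1   0.06 -0.03] grip 79.8
scene 731 millframe min/max [[-0.0698, -0.1197, 0.0475], [0.0227, -0.0189, 0.0804]] (array([ -9.3, -24.4]), array([166.8, 145.2]), 61.2)
top 408 millframe min/max [[-0.0901, -0.1133, 0.0485], [0.0208, 0.0776, 0.0887]] (array([-7.5,  0.6]), array([198.3, 171.9]), 56.0)
```

View pics/scene3.png

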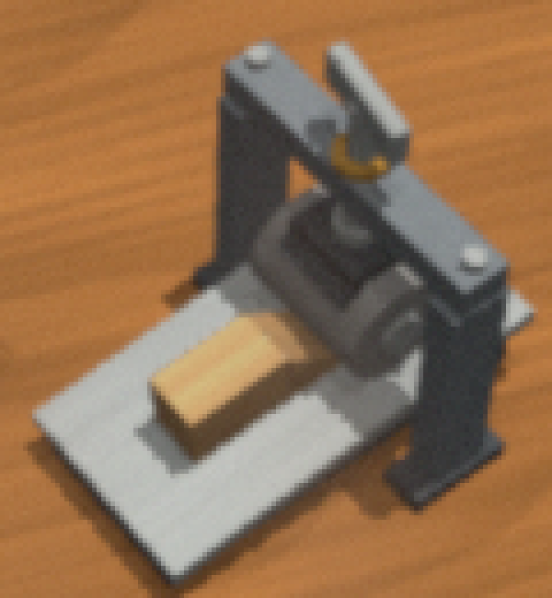

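The wedge lies square and centred on the bed, nose up against the roller (nose around (330,360)); back end measured at mill y ≈ -117 mm, so nose ≈ -17 (about -19 from mill_bed, limits -26..-6). On to the clamp.

>>> jog_arm(
  claw=[82, 82, 82, 82, 82],
  xyz=[
    [-19, 30, -35],
    [-19, 60, -70],
    [-19, 95, -105],
    [-19, 130, -145],
    [-19, 168, -180],
  ],
  roll=[-8.5, -17, -25.5, -34, -42],
)

```text
time: 11.3
position: [0.5462, 0.0614, 0.3028]
tool_rot: [0.387, 1.541, -0.371]
ft_force: [0.0, -0.4, 1.0]
grip_width: 0.94
```

Run:
```python
from h import *
for n,b in(("scene",(290,190,370,280)),("top",(205,130,290,220))):
    P=cloud(n,np.load(n+"3.npz")["d"])[b[1]:b[3],b[0]:b[2]].reshape(-1,3);q=P[(P[:,2]>.212)&(P[:,2]<.25)]
    c=q[:,:2].mean(0);u,s,v=np.linalg.svd(q[:,:2]-c,full_matrices=0);print(n,len(q),rect(q),"pca",np.degrees(np.arctan(v[0,1]/v[0,0])).round(1),np.percentile(q[:,2],[50,90]))
plan(546,79,300,97)
```

```text
scene 173 (array([548.1,  77.2]), array([63.9, 13.4]), 9.5) pca 10.5 [0.22185531 0.22472787]
top 109 (array([543.8,  81.4]), array([62.1, 14.7]), 6.5) pca 9.6 [0.22359884 0.22755123]
t 11.3 pos [546.2  61.4 302.8] axes [[-0.001, 0.465, 0.886], [0.01, 0.885, -0.465], [-1.0, 0.009, -0.005]] tooly 62.3 shift [ 3.  15.4 -8.3] roll -34.7 j [-0.87  0.08  0.77  1.6  -0.07  1.48  0.99] F [ 0.  -0.4  1. ] [-0.06 -0.03 -0.01] grip 81.8
```

>>> jog_arm(
  claw=[82, 82, 82, 82, 82],
  xyz=[
    [10, 8, -4],
    [20, 15, -8],
    [30, 15, -8],
    [40, 15, -8],
    [50, 15, -8],
  ],
  roll=[-8.5, -17, -25.5, -34, -37],
)

```text
time: 11.8
position: [0.5463, 0.079, 0.2532]
tool_rot: [-0.123, 1.566, 0.139]
ft_force: [0.3, -0.4, 0.3]
grip_width: 0.942
```

Run:
```python
from h import *
plan(546,79,196,99.5)
```

```text
t 11.8 pos [546.3  79.  253.2] axes [[-0.0, -0.166, 0.986], [0.01, 0.986, 0.166], [-1.0, 0.01, 0.001]] tooly 99.6 shift [57.2 -0.6 -0.4] roll 0.1 j [-0.84  0.1   0.71  1.68 -0.08  1.39  1.62] F [ 0.3 -0.4  0.3] [0.01 0.02 0.05] grip 82.0
```

>>> jog_arm(
  claw=[82, 82, 82, 82, 82],
  xyz=[
    [15, 0, 0],
    [30, 0, 0],
    [45, 0, 0],
    [56, 0, 0],
    [56, 0, 0],
  ],
  roll=[0, 0, 0, 0, 0],
)

```text
time: 12.3
position: [0.545, 0.0795, 0.1952]
tool_rot: [-0.123, 1.57, 0.138]
ft_force: [0.3, 0.4, -0.1]
grip_width: 0.942
```

>>> jog_arm(
  claw=[0, 0, 0, 0, 0],
  xyz=[
    [0, 0, 0],
    [0, 0, 0],
    [0, 0, 0],
    [0, 0, 0],
    [0, 0, 0],
  ],
  roll=[0, 0, 0, 0, 0],
  force=10,
)

```text
time: 12.8
position: [0.5452, 0.0795, 0.1955]
tool_rot: [-0.123, 1.569, 0.138]
ft_force: [0.2, -0.2, -0.1]
grip_width: 0.573
```

>>> jog_arm(
  claw=[0, 0, 0, 0, 0],
  xyz=[
    [0, 0, 0],
    [0, 0, 0],
    [0, 0, 0],
    [0, 0, 0],
    [0, 0, 0],
  ],
  roll=[0, 0, 0, 0, 0],
)

```text
time: 13.3
position: [0.5452, 0.0797, 0.1955]
tool_rot: [-0.123, 1.569, 0.138]
ft_force: [0.2, -0.2, 0.4]
grip_width: 0.176
```

Run:
```python
from h import *
plan(546,79,196,99.5)
```

```text
t 13.3 pos [545.2  79.7 195.5] axes [[-0.003, -0.166, 0.986], [0.01, 0.986, 0.166], [-1.0, 0.01, -0.001]] tooly 99.5 shift [-0.5 -0.8  0.7] roll 0.0 j [-0.83  0.14  0.71  1.76 -0.11  1.28  1.64] F [ 0.2 -0.2  0.4] [ 0.09 -0.01  0.02] grip 15.3
```

>>> jog_arm(
  claw=[0, 0, 0, 0],
  xyz=[
    [0, 0, 0],
    [0, 0, 0],
    [0, 0, 0],
    [0, 0, 0],
  ],
  roll=[0, 0, 0, 0],
)

```text
time: 13.7
position: [0.5452, 0.0797, 0.1955]
tool_rot: [-0.123, 1.569, 0.138]
ft_force: [0.5, 0.2, 0.6]
grip_width: 0.18
```

>>> jog_arm(
  claw=[0, 0, 0, 0, 0],
  xyz=[
    [0, 0, 0],
    [-0.5, 0, 0],
    [-1, 0, 0],
    [-1.5, 0, 0],
    [-1.5, 0, 0],
  ],
  roll=[6, 12, 18, 24, 24],
  force=20,
)

```text
time: 14.2
position: [0.5452, 0.0798, 0.1969]
tool_rot: [0.205, 1.566, -0.191]
ft_force: [0.4, 0.2, -0.1]
grip_width: 0.172
```

Run:
```python
from h import *
plan(546,79,196,99.5)
```

```text
t 14.2 pos [545.2  79.8 196.9] axes [[-0.003, 0.25, 0.968], [0.009, 0.968, -0.25], [-1.0, 0.008, -0.005]] tooly 75.5 shift [ 0.9 -0.5  1. ] roll -24.0 j [-0.87  0.15  0.75  1.76 -0.11  1.28  1.23] F [ 0.4  0.2 -0.1] [ 0.01 -0.06  0.06] grip 15.0
```

>>> jog_arm(
  claw=[24, 24, 24, 10, 10],
  xyz=[
    [0, 0, 0],
    [-5, 0, 0],
    [-10, 0, 0],
    [-10, 0, 0],
    [-10, 0, 0],
  ],
  roll=[0, 0, 0, 0, 0],
)

```text
time: 14.7
position: [0.5455, 0.0796, 0.2073]
tool_rot: [0.205, 1.565, -0.191]
ft_force: [0.4, -0.7, 3.1]
grip_width: 0.171
```

>>> jog_arm(
  claw=[0, 0, 0],
  xyz=[
    [0, 0, 0],
    [0, 0, 0],
    [0, 0, 0],
  ],
  roll=[0, 0, 0],
)

```text
time: 15.0
position: [0.5455, 0.0796, 0.2074]
tool_rot: [0.205, 1.565, -0.191]
ft_force: [0.3, 0.6, 2.0]
grip_width: 0.171
```

Run:
```python
from h import *
plan(546,79,196,99.5)
im,d=get_image("scene");cv2.imwrite("pics/c1.png",cv2.resize(im[180:300,280:400],(600,600),interpolation=3)[:,:,::-1])
```

```text
t 15.0 pos [545.5  79.6 207.4] axes [[-0.002, 0.249, 0.968], [0.01, 0.968, -0.249], [-1.0, 0.009, -0.005]] tooly 75.6 shift [11.4 -0.6  0.7] roll -23.9 j [-0.87  0.14  0.75  1.74 -0.11  1.3   1.22] F [0.3 0.6 2. ] [-0.01 -0.06 -0.04] grip 14.9
```

View pics/c1.png

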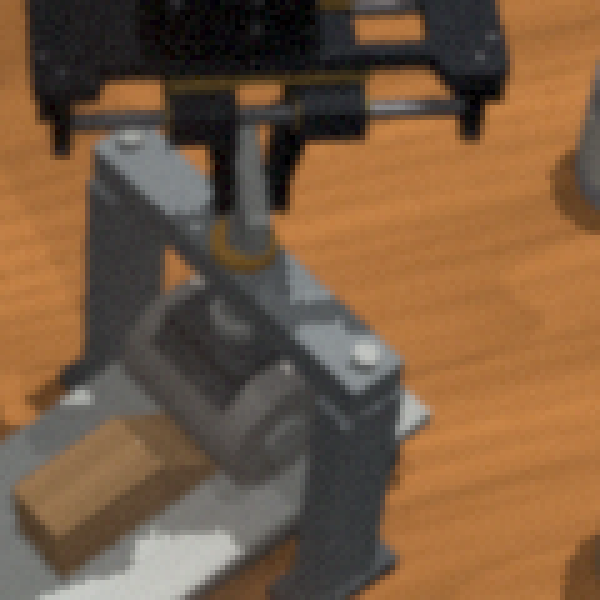

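The fingers straddle the T-bar, which turned with them (now seen end-on at (250,190)); wedge and roller unchanged. Turning on, rising with the thread.

>>> jog_arm(
  claw=[0, 0, 0, 0, 0],
  xyz=[
    [-0.5, 0, 0],
    [-1, 0, 0],
    [-1.5, 0, 0],
    [-2, 0, 0],
    [-2.4, 0, 0],
  ],
  roll=[8, 16, 24, 32, 40],
)

```text
time: 15.55
position: [0.5454, 0.0796, 0.2097]
tool_rot: [0.752, 1.446, -0.74]
ft_force: [0.4, -0.1, 1.0]
grip_width: 0.173
```

>>> jog_arm(
  claw=[0, 0, 0, 0, 0],
  xyz=[
    [-0.5, 0, 0],
    [-1, 0, 0],
    [-1.5, 0, 0],
    [-2, 0, 0],
    [-2.4, 0, 0],
  ],
  roll=[8, 16, 24, 32, 40],
)

```text
time: 16.05
position: [0.5453, 0.0795, 0.2121]
tool_rot: [1.279, 1.175, -1.272]
ft_force: [-0.7, 0.2, 1.0]
grip_width: 0.17
```

Run:
```python
from h import *
plan(545.5,79.5,212,99.5)
im,d=get_image("scene");P=cloud("scene",d);cv2.imwrite("pics/c2.png",cv2.resize(im[180:320,250:390],(600,600),interpolation=3)[:,:,::-1])
```

```text
t 16.05 pos [545.3  79.5 212.1] axes [[-0.003, 0.996, -0.088], [0.009, -0.088, -0.996], [-1.0, -0.003, -0.009]] tooly -5.0 shift [ 0.1  0.2 -0. ] roll 75.5 j [-0.98  0.15  0.88  1.74 -0.13  1.31 -0.16] F [-0.7  0.2  1. ] [-0.16  0.14  0.14] grip 14.8
```

View pics/c2.png

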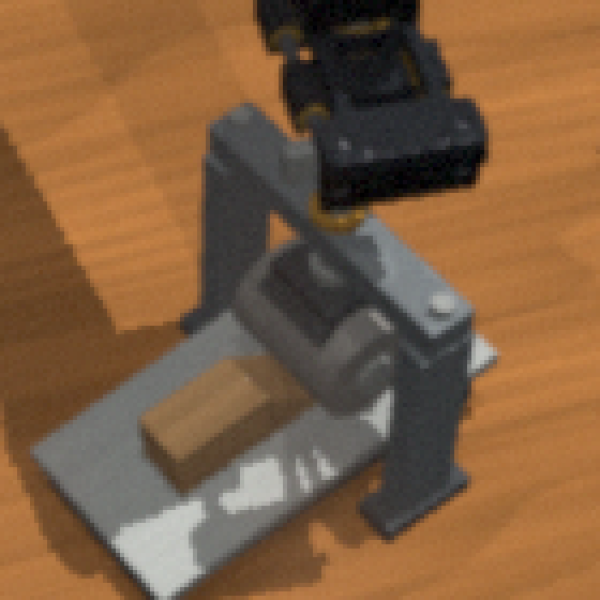

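The bar end shows at (295,160), turned with the jaws; wedge and roller in place, reaction torque ≈0.14 N m as expected. Carrying on.

>>> jog_arm(
  claw=[0, 0, 0, 0, 0],
  xyz=[
    [-0.5, 0, 0],
    [-1, 0, 0],
    [-1.5, 0, 0],
    [-2, 0, 0],
    [-2.4, 0, 0],
  ],
  roll=[8, 16, 24, 32, 40],
)

```text
time: 16.6
position: [0.5452, 0.0795, 0.2145]
tool_rot: [1.769, 0.733, -1.768]
ft_force: [-0.8, -0.6, 1.8]
grip_width: 0.169
```

>>> jog_arm(
  claw=[0, 0, 0, 0, 0],
  xyz=[
    [-0.5, 0, 0],
    [-1, 0, 0],
    [-1.5, 0, 0],
    [-2, 0, 0],
    [-2.4, 0, 0],
  ],
  roll=[8, 16, 24, 32, 40],
)

```text
time: 17.1
position: [0.5451, 0.0796, 0.2169]
tool_rot: [2.184, 0.094, -2.19]
ft_force: [-0.9, -0.0, 1.8]
grip_width: 0.166
```

>>> jog_arm(
  claw=[0, 0, 0, 0, 0],
  xyz=[
    [-0.5, 0, 0],
    [-1, 0, 0],
    [-1.5, 0, 0],
    [-2, 0, 0],
    [-2.4, 0, 0],
  ],
  roll=[8, 16, 24, 32, 40],
)

```text
time: 17.6
position: [0.5451, 0.0798, 0.2194]
tool_rot: [-1.856, 0.593, 1.867]
ft_force: [-0.4, -1.2, 1.7]
grip_width: 0.167
```

Run:
```python
from h import *
plan(545.5,79.5,219,99.5)
```

```text
t 17.6 pos [545.1  79.8 219.4] axes [[-0.003, -0.584, -0.812], [0.009, -0.811, 0.584], [-1.0, -0.005, 0.008]] tooly -125.8 shift [ 0.4  0.  -0.5] roll -45.3 j [-1.2   0.2   1.15  1.73 -0.19  1.33 -2.21] F [-0.4 -1.2  1.7] [-0.05  0.19  0.2 ] grip 14.5
```

>>> jog_arm(
  claw=[82, 82, 82, 82, 82],
  xyz=[
    [0, 0, 0],
    [0, 0, 0],
    [0, 0, 0],
    [0, 0, 0],
    [0, 0, 0],
  ],
  roll=[0, 0, 0, 0, 0],
)

```text
time: 18.1
position: [0.545, 0.0797, 0.2193]
tool_rot: [-1.856, 0.592, 1.868]
ft_force: [-0.3, -1.1, 0.5]
grip_width: 0.539
```

>>> jog_arm(
  claw=[82, 82, 82, 82, 82],
  xyz=[
    [-10, 0, 0],
    [-20, 0, 0],
    [-28, 0, 0],
    [-28, 0, 0],
    [-28, 0, 0],
  ],
  roll=[0, 0, 0, -8, -16],
)

```text
time: 18.6
position: [0.5457, 0.0796, 0.2485]
tool_rot: [-2.031, 0.338, 2.038]
ft_force: [-0.1, -0.1, -0.4]
grip_width: 0.922
```

>>> jog_arm(
  claw=[82, 82, 82, 82, 82],
  xyz=[
    [0, 0, 0],
    [0, 0, 0],
    [0, 0, 0],
    [0, 0, 0],
    [0, 0, 0],
  ],
  roll=[-8.5, -17, -25.5, -34, -42],
)

```text
time: 19.1
position: [0.546, 0.0796, 0.2494]
tool_rot: [2.006, 0.418, -2.004]
ft_force: [-0.1, 0.6, 0.2]
grip_width: 0.942
```

>>> jog_arm(
  claw=[82, 82, 82, 82, 82],
  xyz=[
    [0, 0, 0],
    [0, 0, 0],
    [0, 0, 0],
    [0, 0, 0],
    [0, 0, 0],
  ],
  roll=[-8.5, -17, -25.5, -34, -42],
)

```text
time: 19.6
position: [0.5463, 0.0795, 0.2503]
tool_rot: [1.526, 0.983, -1.516]
ft_force: [-0.1, 0.3, -0.7]
grip_width: 0.938
```

>>> jog_arm(
  claw=[82, 82, 82, 82, 82],
  xyz=[
    [0, 0, 0],
    [0, 0, 0],
    [0, 0, 0],
    [0, 0, 0],
    [0, 0, 0],
  ],
  roll=[-8.5, -17, -25.5, -34, -42],
)

```text
time: 20.1
position: [0.5467, 0.0795, 0.2513]
tool_rot: [0.987, 1.345, -0.972]
ft_force: [-0.2, -0.3, 0.3]
grip_width: 0.943
```

Run:
```python
from h import *
plan(545.5,79.5,219,54.2)
for n,b in(("scene",(290,190,370,280)),("top",(205,130,290,220))):
    im,d=get_image(n);P=cloud(n,d)[b[1]:b[3],b[0]:b[2]].reshape(-1,3);q=P[(P[:,2]>.215)&(P[:,2]<.242)]
    if n=="scene":cv2.imwrite("pics/c3.png",cv2.resize(im[180:320,250:390],(600,600),interpolation=3)[:,:,::-1])
    if len(q)>9:print(n,len(q),rect(q),np.percentile(q[:,2],[10,50,90]).round(4))
```

```text
t 20.1 pos [546.7  79.5 251.3] axes [[0.001, 0.953, 0.304], [0.011, 0.304, -0.953], [-1.0, 0.004, -0.01]] tooly 17.7 shift [32.3 -1.2 -0. ] roll -36.5 j [-0.98  0.12  0.87  1.68 -0.1   1.38  0.21] F [-0.2 -0.3  0.3] [-0.13  0.06 -0.02] grip 82.0
scene 168 (array([550.8,  76.7]), array([15.7, 60.3]), 60.2) [0.2224 0.2348 0.2381]
```

View pics/c3.png

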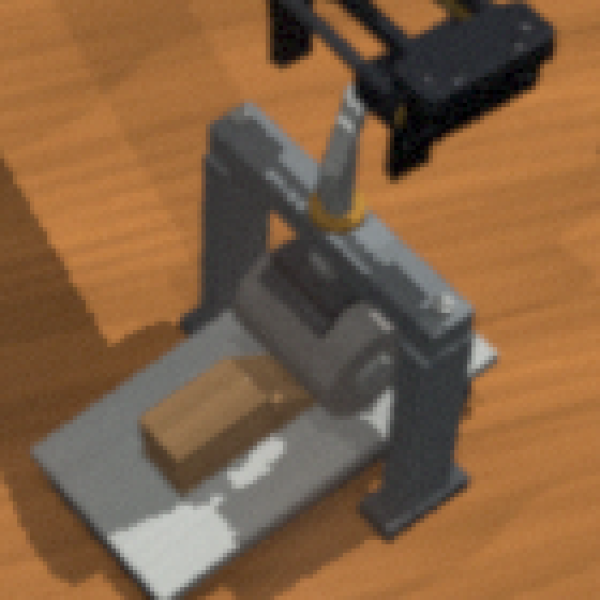

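The bar now lies at about 150°, its top at 238 mm, so the clamp is at ≈4.0 rad; roller and wedge have not moved. Regrasping half a turn back.

>>> jog_arm(
  claw=[82, 82, 82, 82, 82],
  xyz=[
    [0, -1, 0],
    [0, -1, 0],
    [0, -1, 0],
    [0, -1, 0],
    [5, -1, 0],
  ],
  roll=[-8.5, -17, -25.5, -34, -42],
)

```text
time: 20.7
position: [0.5463, 0.0793, 0.2472]
tool_rot: [0.427, 1.531, -0.408]
ft_force: [0.7, 0.1, 0.1]
grip_width: 0.944
```

>>> jog_arm(
  claw=[82, 82, 50, 30, 20],
  xyz=[
    [12, 0, 0],
    [28, 0, 0],
    [28, 0, 0],
    [28, 0, 0],
    [28, 0, 0],
  ],
  roll=[0, 0, 0, 0, 0],
)

```text
time: 21.2
position: [0.5468, 0.0796, 0.2199]
tool_rot: [0.429, 1.529, -0.409]
ft_force: [-0.3, 0.3, 0.1]
grip_width: 0.749
```

>>> jog_arm(
  claw=[0, 0, 0, 0, 0],
  xyz=[
    [0, 0, 0],
    [0, 0, 0],
    [0, 0, 0],
    [0, 0, 0],
    [0, 0, 0],
  ],
  roll=[0, 0, 0, 0, 0],
)

```text
time: 21.7
position: [0.5468, 0.0796, 0.2199]
tool_rot: [0.429, 1.529, -0.409]
ft_force: [0.1, -0.5, -0.0]
grip_width: 0.297
```

>>> jog_arm(
  claw=[0, 0, 0, 0, 0],
  xyz=[
    [0, 0, 0],
    [0, 0, 0],
    [0, 0, 0],
    [0, 0, 0],
    [0, 0, 0],
  ],
  roll=[0, 0, 0, 0, 0],
)

```text
time: 22.2
position: [0.5466, 0.0791, 0.2199]
tool_rot: [0.429, 1.53, -0.41]
ft_force: [-1.8, -2.1, 1.9]
grip_width: 0.163
```

Run:
```python
from h import *
plan(545.5,79.5,219,60)
```

```text
t 22.2 pos [546.6  79.1 219.9] axes [[0.003, 0.51, 0.86], [0.011, 0.86, -0.51], [-1.0, 0.011, -0.003]] tooly 59.3 shift [ 0.9 -0.3 -1.1] roll -0.7 j [-0.92  0.13  0.81  1.73 -0.11  1.32  0.94] F [-1.8 -2.1  1.9] [-0.45  0.44  0.03] grip 14.1
```

Now turn towards the stop, watching the moment.

>>> jog_arm(
  claw=[0, 0, 0, 0, 0],
  xyz=[
    [-0.5, 0, 0],
    [-1, 0, 0],
    [-1.5, 0, 0],
    [-2, 0, 0],
    [-2.4, 0, 0],
  ],
  roll=[8, 16, 24, 32, 40],
)

```text
time: 22.7
position: [0.546, 0.0786, 0.2221]
tool_rot: [0.97, 1.353, -0.954]
ft_force: [-3.1, -3.0, 1.5]
grip_width: 0.168
```

>>> jog_arm(
  claw=[0, 0, 0],
  xyz=[
    [-0.4, 0, 0],
    [-0.8, 0, 0],
    [-1.2, 0, 0],
  ],
  roll=[6, 12, 18],
)

```text
time: 23.0
position: [0.5455, 0.0785, 0.2233]
tool_rot: [1.207, 1.223, -1.194]
ft_force: [-2.3, -0.7, 1.7]
grip_width: 0.165
```

Run:
```python
from h import *
plan(545.5,79.5,223,0)
```

```text
t 23.0 pos [545.5  78.5 223.3] axes [[0.001, 1.0, 0.014], [0.01, 0.014, -1.0], [-1.0, 0.001, -0.01]] tooly 0.8 shift [ 0.3 -0.  -1. ] roll 0.8 j [-1.01  0.14  0.91  1.73 -0.12  1.33 -0.06] F [-2.3 -0.7  1.7] [-0.49  0.6   0.14] grip 14.4
```

>>> jog_arm(
  claw=[0, 0, 0],
  xyz=[
    [-0.2, 0, 0],
    [-0.4, 0, 0],
    [-0.5, 0, 0],
  ],
  roll=[3, 6, 8],
)

```text
time: 23.3
position: [0.5453, 0.0784, 0.2237]
tool_rot: [1.309, 1.154, -1.298]
ft_force: [-1.9, -1.4, 1.0]
grip_width: 0.168
```

Run:
```python
from h import *
plan(545.5,79.5,223,0)
```

```text
t 23.3 pos [545.3  78.4 223.7] axes [[-0.0, 0.992, -0.127], [0.01, -0.127, -0.992], [-1.0, -0.001, -0.01]] tooly -7.3 shift [ 0.8  0.1 -1.1] roll -7.3 j [-1.02  0.14  0.92  1.73 -0.12  1.33 -0.2 ] F [-1.9 -1.4  1. ] [-0.43  0.45  0.17] grip 14.6
```

>>> jog_arm(
  claw=[0, 0, 0],
  xyz=[
    [-0.1, 0, 0],
    [-0.3, 0, 0],
    [-0.3, 0, 0],
  ],
  roll=[3, 6, 7],
)

```text
time: 23.6
position: [0.5452, 0.0791, 0.2239]
tool_rot: [1.398, 1.09, -1.387]
ft_force: [-2.0, 0.9, 1.0]
grip_width: 0.171
```

Run:
```python
from h import *
plan(545.5,79.5,223,0)
```

```text
t 23.6 pos [545.2  79.1 223.9] axes [[-0.0, 0.969, -0.246], [0.01, -0.246, -0.969], [-1.0, -0.003, -0.01]] tooly -14.3 shift [ 0.9  0.2 -0.4] roll -14.3 j [-1.03  0.14  0.93  1.73 -0.13  1.33 -0.32] F [-2.   0.9  1. ] [-0.13  0.26  0.29] grip 14.8
```

The z-moment is now climbing (0.29 vs 0.14 N m): at the stop. Releasing and retreating straight up for a check.

>>> jog_arm(
  claw=[82, 82, 82, 82, 82],
  xyz=[
    [0, 0, 0],
    [0, 0, 0],
    [0, 0, 0],
    [0, 0, 0],
    [0, 0, 0],
  ],
  roll=[0, 0, 0, 0, 0],
)

```text
time: 24.1
position: [0.5453, 0.0791, 0.224]
tool_rot: [1.398, 1.09, -1.386]
ft_force: [0.7, 0.7, -0.2]
grip_width: 0.538
```

>>> jog_arm(
  claw=[82, 82, 82, 82, 82],
  xyz=[
    [-15, 0, 0],
    [-40, 0, 0],
    [-70, 0, 0],
    [-80, -40, 0],
    [-80, -80, 0],
  ],
  roll=[0, 0, 0, 0, 0],
)

```text
time: 24.6
position: [0.4689, 0.0972, 0.3064]
tool_rot: [1.402, 1.084, -1.387]
ft_force: [-0.7, 1.1, -0.1]
grip_width: 0.919
```

>>> jog_arm(
  claw=[82, 82, 82, 82, 82],
  xyz=[
    [0, -20, 50],
    [0, -30, 100],
    [0, -30, 150],
    [0, -30, 200],
    [0, -30, 240],
  ],
  roll=[0, 0, 0, 0, 0],
)

```text
time: 25.1
position: [0.397, -0.0712, 0.3064]
tool_rot: [1.402, 1.083, -1.383]
ft_force: [0.8, -0.7, 0.5]
grip_width: 0.942
```

Run:
```python
from h import *
plan(545.5,79.5,300,0)
for n,b in(("scene",(290,185,370,280)),("top",(205,130,290,220))):
    im,d=get_image(n);P=cloud(n,d)[b[1]:b[3],b[0]:b[2]].reshape(-1,3);q=P[(P[:,2]>.222)&(P[:,2]<.25)]
    if n=="scene":cv2.imwrite("pics/f.png",cv2.resize(im[180:320,250:390],(600,600),interpolation=3)[:,:,::-1])
    else:
        # roller/wedge change vs before unscrewing
        o=np.load("top3.npz")["im"];print("changed px",[(k,int((cv2.absdiff(o,im).max(2)[v[1]:v[3],v[0]:v[2]]>40).sum())) for k,v in {"bed":(255,150,300,200)}.items()])
    if len(q)>9:print(n,len(q),rect(q),np.percentile(q[:,2],[10,50,90]).round(4))
```

```text
t 25.1 pos [397.  -71.2 306.4] axes [[0.006, 0.969, -0.248], [0.009, -0.249, -0.969], [-1.0, 0.004, -0.011]] tooly -14.4 shift [   8.8  106.3 -182.8] roll -14.4 j [-0.42 -0.3   0.43  1.88  0.11  1.52 -0.26] F [ 0.8 -0.7  0.5] [-0.16  0.06 -0.01] grip 82.0
scene 280 (array([547.7,  77.8]), array([64.2, 17.1]), 82.9) [0.2246 0.236  0.2412]
changed px [('bed', 338)]
top 124 (array([543.7,  81.6]), array([63.1, 14.1]), 80.8) [0.2322 0.2404 0.2447]
```

View pics/f.png

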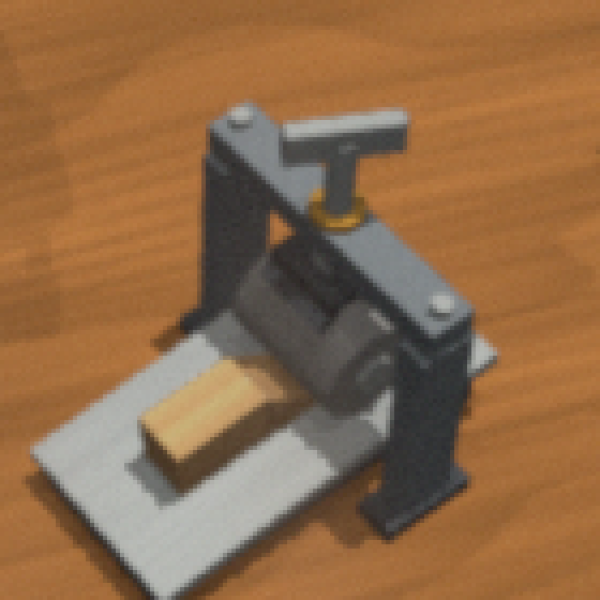

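>>> jog_arm(
  claw=[82, 82, 82, 82],
  xyz=[
    [0, 20, 10],
    [0, 50, 10],
    [0, 50, 10],
    [0, 50, 10],
  ],
  roll=[0, 0, 0, 0],
)

```text
time: 25.6
position: [0.4411, -0.1028, 0.3071]
tool_rot: [1.415, 1.07, -1.4]
ft_force: [-0.3, -0.4, -0.3]
grip_width: 0.946
```

Run:
```python
from h import *
P=cloud("scene",get_image("scene")[1]);O=cloud("scene",np.load("scene3.npz")["d"])
for k,(a,b,c,d) in {"wedge":(280,255,312,300),"roller":(318,255,338,275),"rollerR":(325,260,340,275)}.items():
    e=(P-O)[b:d,a:c,2];print(k,"median dz mm",(np.nanmedian(e)*1e3).round(2),"p90|dz|",(np.nanpercentile(abs(e),90)*1e3).round(1))
s=get_state();print(s["joint_positions"].round(2),abs(s["qd"]).max(),s["ft_force"])
print(order.close_job())
```

```text
wedge median dz mm -0.03 p90|dz| 4.8
roller median dz mm -0.34 p90|dz| 5.9
rollerR median dz mm -0.3 p90|dz| 5.2
[-0.42 -0.18  0.52  1.79  0.08  1.5  -0.18] 0.015949130361236248 [-0.29691533  0.4626843  -0.24533776]
the job is handed in; nothing more can be done
None
```

The wedge is in place under the roller, the clamp is unscrewed to its upper stop, and the job is handed in at about 25.7 s of the 72 s allowed. No verdict was reported.

**Wedge:** I slid it up the bed until it touched the roller (about 5 N), lowered its back end onto the bed and let go. From its back edge, its nose lies about 19 mm downhill of `mill_bed`, within the allowed 6 to 26 mm. In the pictures it looks square and centred.

**Clamp:** I turned it clockwise in two grips. The last check shows the T-bar at about 82° in the world frame, which is about 5.2 rad if zero is the bar in line with the bridge. The turning moment also rose to 0.29 N m at the end, as it would at the stop.

**Roller and wedge afterwards:** Their depth hardly changed from before unscrewing, by less than 0.4 mm in the median. They are still in place in the last picture, and the arm stands clear of everything.

**Checks that disagreed or fell short:**
- **Cameras:** the two views differ by about 4 mm in x and y, so I used their mean.
- **First grip on the clamp:** the opening read 15 mm on a 12 mm bar. I took it for the stem and regripped 10 mm higher, but the reading stayed at 14–15 mm. The bar still turned with the jaws.
- **Picture comparison:** a before-and-after count found 338 changed pixels on the bed. I did not trace these; they may be the arm's shadow.
- **Joint 2:** it read -0.30, right at its limit, during the retreat, and I moved it off before handing in.
- **Bystanders:** I did not measure them again, but no contact was felt.

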